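Dose one green indicator bead

ROBOT

A 6-joint arm with a two-finger parallel gripper is mounted at the origin on the work surface. World frame = base frame: x ahead of the robot, y to its left, z up, the work surface at z = 0. Lengths are in m, angles in rad, forces in N, time in s.
With the tool pointing down it reaches from about 0.25 to 0.725 m from the base axis. Payload 4 kg.
Tool frame: the origin (TCP) lies midway between the tips of the shut fingers; the grasp point (between the pads) lies bot.pinch_z behind it (bot.pinch_z is the distance from the TCP to the grasp point, in m); z points along the fingers, y is the direction in which the jaws open and shut (so a half turn about z gives the same grasp; the last joint's range is limited). The gripper opens to 85 mm and grips with 20 to 120 N. Pads are 22 mm wide; open, the fingers measure 114 mm over their backs; the gripper's body (76 mm by 85 mm) begins 54 mm behind the grasp point. The pads swing forward as they close: fully open they stand 13 mm farther back than shut.
Start: joints at [1.277, 0.241, 0.005, 1.335, 0, 1.571], TCP at [0.145, 0.479, 0.231] pointing down, gripper open.
Joint ranges: [-2.72, 2.72], [-1.05, 1.87], [-1.09, 1.28], [-1.99, 2.15], [-1.42, 1.44], [-3.14, 3.14]. Speed limits (rad/s): [2.79, 2.79, 3.14, 3.14, 3.14, 3.14].

INTERFACE

Orientations are given as a unit quaternion [x, y, z, w].
In Python, from workcell import bot gives the robot as it stands. The module is installed in compiled form; this text tells all that it offers.
- The arm moves only by the tool move_arm, never from a script. Its argument "series" is a list that holds one entry, the list of rows, each a list of 7 numbers: the shift along the world's x, y, z in cm, then the turn, a rotation vector about the world's x, y, z in degrees, then the opening, from 0 (shut) to 1 (fully open). A call has exactly 5 rows; each row shifts and turns the pose as measured when the row begins; what a row does not reach is not made up. A row lasts 1/10 s, in which the tool goes at most 50 mm and 8.59 degrees, less where a joint would pass 70% of its speed; a pose out of reach is approached as far as the arm can. A call with a gripper value outside its range is refused whole. The fingers move at their own pace and stop on an object; the grip force is fixed at half the most. Time passes only in rows, so rows that do not move let the fingers close, or fill a call up. It gives the time, the measured TCP pose, the force and the opening at its end, in the units of the state.
- bot.get_obs(): the state, without advancing time (a new reading comes with each control period).
- bot.camera(name): name is "scene" or "top" or "wrist"; returns (picture, depth): 480x640x3 uint8, red, green, blue; 480x640 float32, m along the optical axis (not along the pixel's ray), 0 where there is no reading.
- bot.camera_info(name): a dict with "vfov" (degrees; the focal length in pixels is half the picture's height over the tangent of half this angle, whatever the lens; pixels are square), "cx", "cy" (the principal point, pixels), "cam_to_world" (4x4, takes a point from camera to world coordinates); the wrist camera has in their place "tool_from_camera" (4x4, takes a point from camera to tool coordinates, whose origin is the TCP and whose axes are the flange's). Camera axes: x right, y down, z forward; pixel columns grow to the right and rows downward; lengths in m; the calibration is good to about 2 mm. The wrist camera is an equidistant fisheye: a pixel r from the principal point sees the ray r / f radians off the axis. A picture is of the moment at which its call begins: read the wrist's pose just before it. camera_info takes no time and is no camera call.
- bot.job_done(): hands the job in, once; it reports no verdict.
Trained networks look in the newest picture that a camera, given by its name, has taken for a name from the list of things; names that differ only in an ending like _2 or _b are one class to them, and where a whole thing is asked for, a point or a joint stands for the part that bears it (a point fixed in the world has none). Each returns a list of dicts, best first, with "confidence" (0 to 1); they miss things now and then, are a little off and sometimes report something else, mostly with a low value. They report only what shows in the picture. A call takes as long as a camera call.
- bot.find_in(camera, target): "at" ([x, y, z] in m, in world coordinates, good to about 4 mm: the middle of the surface that is visible of it).
The state is a dict: "clock": time; "joint_pos": joint angles; "joint_vel": joint speeds; "tau": joint torques, N m; "eef_pos": TCP position; "tool_rot": TCP orientation; "ft_force": force on the tool from outside, world axes, zero at the start; "ft_torque": the same for the moment, N m; "grip_width": finger opening in m.
Only numpy, scipy, OpenCV 4.12 (cv2) and the standard library are available. Lean on these libraries where they do the work, as an engineer would, in place of code of your own. Each camera call takes 0.05 s, during which the arm holds its last target.

TASK

Drop one green bead into the cup of the green bead dispenser: push its green paddle all the way in until it stops, then let it spring fully back out. Leave the red and the yellow dispensers unused.

Things in the scene. Friction and masses are not known exactly. Their poses are not given: they have to be found in the camera images.
- paddle_green (a point): Centre of the outer face of the green paddle: upright plate 8 thick, 40 wide, 60 mm tall, lower edge 45 mm above the table, this point 75. End of a fixed white dispenser's sprung slide; moves with it. +x: level push direction, from paddle to dispenser, away from the robot; z up. Stroke 42 mm to a hard stop; spring 4 N at first, 9 N at the stop, returns by itself. Table clear 80 mm behind (-x).
- bead_green: Green bead, 16 mm ball, origin at its centre, hidden in the slide under the green-capped magazine (156 mm tall, 34 wide, 140 mm along +x of paddle_green when out; housing from 80 mm on, 86 tall). Falls once the slide is within about 6 mm of its stop and rolls into the open white cup (58 x 66 mm inside, 30 mm walls), its middle 260 mm along that +x; lies there with its centre 12 mm above the table.
- paddle_red (a point): The upright red paddle (8 x 40 x 60 mm) of an identical dispenser holding red beads; a bystander, to be left alone. Same point and axes as paddle_green.
- paddle_yellow (a point): The upright yellow paddle (8 x 40 x 60 mm) of an identical dispenser holding yellow beads; a bystander, to be left alone. Same point and axes as paddle_green.

How it is judged:
On the way:
1. the green paddle is pushed in to its stop (at least 37 of 42 mm) (distance of paddle_green from where it was at the start of the episode above 0.037 m), for 0.1 s.
At the end, for the whole second after the job is handed in: The green bead lies in the green dispenser's cup (anywhere inside its walls, slower than 0.1 m/s) and the green paddle is back out within 5 mm of where it started (distance of paddle_green from where it was at the start of the episode below 0.005 m and x of bead_green in the frame of paddle_green between 0.222 and 0.298 m and y of bead_green in the frame of paddle_green between -0.04 and 0.04 m and z of bead_green in the frame of paddle_green below -0.045 m and linear speed of bead_green below 0.1 m/s); the robot touches nothing.
It fails at once if the red paddle is pushed in by more than 12 mm (distance of paddle_red from where it was at the start of the episode above 0.012 m).
It fails at once if the yellow paddle is pushed in by more than 12 mm (distance of paddle_yellow from where it was at the start of the episode above 0.012 m).
It also fails if it takes over 32 s, if anything falls off the work surface, if the arm or the gripper's body presses on something with over 40 N, if the wrist force passes 120 N, or if a joint passes its speed limit or range.

## Working session

There is one attempt and no reset: what is moved stays moved. The work goes in short steps, Python scripts to look and compute and a tool call to move; the robot and the scene stay as the last step left them, time stands still between calls to the robot, and variables do not carry over. Pictures are saved under pics/ and viewed, and the job is handed in when it is done.

Besides the shell and the picture viewer there is one more tool, called after "Call:" by a JSON object that holds its "api" and its "payload", one argument or row to a line. move_arm: Moves the arm, as the interface text tells. Its arguments: {"type":"object","properties":{"series":{"type":"array","items":{"type":"array","items":{"type":"array","items":{"type":"number"}}}}},"required":["series"]}

```bash
mkdir -p pics; python3 - <<'E'
from workcell import bot
import cv2,numpy as np
for c in ["scene","top"]:
    p,d=bot.camera(c); cv2.imwrite(f"pics/{c}0.png",p[:,:,::-1])
    for t in ["paddle_green","paddle_red","paddle_yellow"]:
        print(c,t,[(np.round(r["at"],4),round(r["confidence"],2)) for r in bot.find_in(c,t)][:3])
    np.save(f"pics/{c}d.npy",d); np.save(f"pics/{c}p.npy",p)
print(bot.get_obs(),bot.pinch_z)
for c in ["scene","top"]: print(bot.camera_info(c))
E
```

```text
scene paddle_green [(array([ 0.5249, -0.2345,  0.0782]), 0.64)]
scene paddle_red [(array([0.5983, 0.2229, 0.0755]), 0.81)]
scene paddle_yellow []
top paddle_green [(array([ 0.5341, -0.2315,  0.0796]), 0.64)]
top paddle_red [(array([0.608 , 0.2228, 0.0802]), 0.8)]
top paddle_yellow [(array([0.5952, 0.005 , 0.0762]), 0.93)]
{'clock': 0.4, 'joint_pos': array([1.27697464e+00, 2.40751316e-01, 4.83816204e-03, 1.33517591e+00,
       1.33262359e-05, 1.57078991e+00]), 'joint_vel': array([ 0.00109446, -0.00178126,  0.00102146,  0.0005728 , -0.00056921,
       -0.00011276]), 'tau': array([-8.58230965e-05, -3.71781492e+01,  2.52330852e+01,  5.33191807e-03,
       -1.45758315e-05, -4.10674502e-06]), 'eef_pos': array([0.1447816 , 0.47850495, 0.23116893]), 'tool_rot': array([ 1.46379782e-01,  9.89228456e-01, -1.43818154e-04, -2.80179228e-05]), 'ft_force': array([ 0.49812064, -1.48783484, -0.36862262]), 'ft_torque': array([-0.0076084 ,  0.01902272, -0.03477604]), 'grip_width': 0.08530751437015527} 0.0187
{'vfov': 50.774644138598994, 'cx': 319.91169842881345, 'cy': 234.4458970426824, 'cam_to_world': array([[-0.01106257,  0.82265038, -0.56843994,  1.05849623],
       [ 0.9999333 ,  0.00721363, -0.00902036,  0.0054173 ],
       [-0.00332009, -0.56850181, -0.82267531,  0.74670471],
       [ 0.        ,  0.        ,  0.        ,  1.        ]])}
{'vfov': 57.60862241871616, 'cx': 315.62479466152945, 'cy': 238.1670444348055, 'cam_to_world': array([[ 0.01742196, -0.99397256,  0.10823596,  0.51743154],
       [-0.99963894, -0.01953076, -0.01845376,  0.02770221],
       [ 0.02045646, -0.10787538, -0.99395394,  0.89130398],
       [ 0.        ,  0.        ,  0.        ,  1.        ]])}
```

View pics/scene0.png

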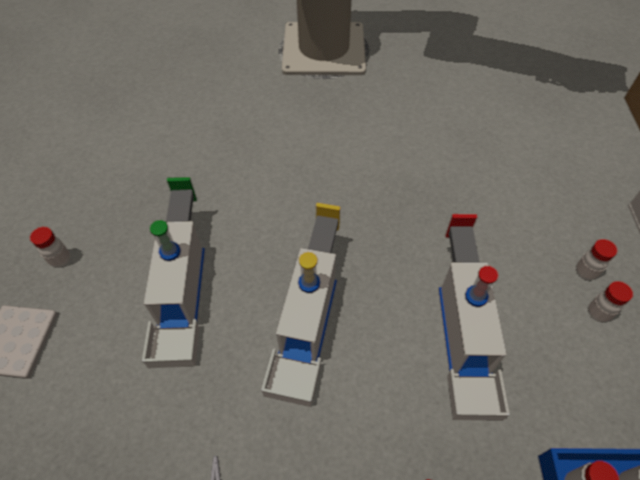

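View pics/top0.png

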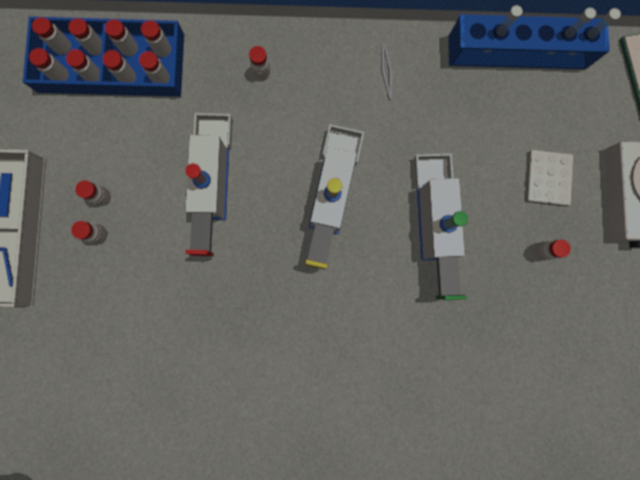

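The scene view shows the green dispenser on the left, with its paddle at (180,184). In the top view the paddle is at (452,297) and the cup at (434,168), so it points roughly +x. Next I measure its axis from the depth.

```bash
cat > h.py <<'E'
import numpy as np,cv2
def cloud(d,info):
    f=240/np.tan(np.radians(info["vfov"]/2)); v,u=np.mgrid[:480,:640]
    P=np.stack([(u-info["cx"])/f*d,(v-info["cy"])/f*d,d],-1); T=info["cam_to_world"]
    return P@T[:3,:3].T+T[:3,3]
E
python3 - <<'E'
from workcell import bot
from h import *
for c in ["top","scene"]:
    p=np.load(f"pics/{c}p.npy");d=np.load(f"pics/{c}d.npy");P=cloud(d,bot.camera_info(c))
    hsv=cv2.cvtColor(p,cv2.COLOR_RGB2HSV)
    box=(P[...,0]>.45)&(P[...,0]<.9)&(P[...,1]<-.12)&(P[...,1]>-.33)&(d>0)
    g=box&(hsv[...,0]>45)&(hsv[...,0]<80)&(hsv[...,1]>100)
    pad=g&(P[...,2]>.04)&(P[...,2]<.12)&(P[...,0]<.58); q=P[pad]
    print(c,"pad",len(q),q.mean(0),q.min(0),q.max(0))
    qt=q[q[:,2]>.095]; 
    if len(qt)>5: print(" top",cv2.minAreaRect(qt[:,:2].astype(np.float32)*1000))
    h=box&(P[...,2]>.078)&(P[...,2]<.094)&(hsv[...,1]<60)&(P[...,0]>.58)
    print(" house",h.sum(),P[h].mean(0),cv2.minAreaRect(P[h][:,:2].astype(np.float32)*1000))
    cap=g&(P[...,2]>.14); print(" cap",P[cap].mean(0) if cap.any() else 0)
    s=box&(P[...,2]>.01)&(P[...,2]<.075)&(P[...,0]>.56)&(P[...,0]<.6)
    cup=box&(P[...,0]>.74)&(P[...,2]>.02)&(P[...,2]<.036); print(" cup",cup.sum(),cv2.minAreaRect(P[cup][:,:2].astype(np.float32)*1000))
    sl=box&(hsv[...,1]<60)&(P[...,0]>.54)&(P[...,0]<.6)&(P[...,2]>.04)
    print(" slide",sl.sum(),P[sl].mean(0),cv2.minAreaRect(P[sl][:,:2].astype(np.float32)*1000))
E
```

```text
top pad 80 [ 0.50128801 -0.23564384  0.10135762] [ 0.49779447 -0.25832174  0.06217572] [ 0.50371244 -0.21931885  0.10844418]
 top ((500.7255859375, -238.9963836669922), (5.408350467681885, 38.685089111328125), 1.0295132398605347)
 house 1972 [ 0.65257624 -0.2296098   0.08626936] ((651.385009765625, -232.17276000976562), (143.96426391601562, 57.06047439575195), 2.8947179317474365)
 cap [ 0.63636645 -0.23193423  0.15634777]
 cup 229 ((764.62255859375, -226.26333618164062), (49.1613655090332, 73.0259780883789), 1.7311885356903076)
 slide 890 [ 0.57387909 -0.23226742  0.08025152] ((569.7489013671875, -234.79837036132812), (59.479949951171875, 56.62543869018555), 0.04302630573511124)
scene pad 263 [ 0.50487209 -0.23941235  0.0931454 ] [ 0.50068382 -0.25806094  0.0480404 ] [ 0.5087868  -0.22175925  0.10607972]
 top ((504.7889099121094, -239.9080810546875), (36.301212310791016, 8.08289909362793), 89.79822540283203)
 house 2433 [ 0.66657535 -0.23006127  0.08479761] ((652.5966796875, -233.7220458984375), (146.20193481445312, 56.847354888916016), 2.906886339187622)
 cap [ 0.63962783 -0.2333512   0.15458683]
 cup 420 ((764.2997436523438, -228.48922729492188), (52.21797180175781, 73.04442596435547), 2.929553508758545)
 slide 725 [ 0.57177247 -0.23060853  0.07814796] ((570.5187377929688, -232.9829864501953), (61.90705490112305, 46.24482345581055), 3.722101926803589)
```

Call:
{"api": "move_arm", "payload": {
  "series": [
    [[3,-3.9,0,0,0,5,0],[3,-3.9,0,0,0,5,0],[3,-3.9,0,0,0,5,0],[3,-3.9,0,0,0,5,0],[3,-3.9,0,0,0,0,0]]
  ]
}}

```text
clock: 0.9
eef_pos: [0.2948, 0.2831, 0.2306]
tool_rot: [-0.042, 0.999, 0.001, 0.0]
ft_force: [1.3, 1.8, 0.1]
grip_width: 0.0124
```

```bash
python3 -c "
from workcell import bot
print(bot.camera_info('wrist')['tool_from_camera'])"
```

```text
[[ 1.24403034e-03 -9.47856137e-01 -3.18696088e-01  8.35501265e-02]
 [ 9.99999032e-01  9.80641332e-04  9.86903345e-04  9.38971393e-04]
 [-6.22915835e-04 -3.18697007e-01  9.47856439e-01 -1.42788176e-01]
 [ 0.00000000e+00  0.00000000e+00  0.00000000e+00  1.00000000e+00]]
```

Call:
{"api": "move_arm", "payload": {
  "series": [
    [[1.3,-4.7,0,0,0,-2,0],[1.3,-4.7,0,0,0,0,0],[1.3,-4.7,0,0,0,0,0],[1.3,-4.7,0,0,0,0,0],[1.3,-4.7,0,0,0,0,0]]
  ]
}}

```text
clock: 1.4
eef_pos: [0.3626, 0.0423, 0.2318]
tool_rot: [-0.025, 1.0, 0.002, 0.004]
ft_force: [1.1, 0.4, 0.4]
grip_width: 0.0003
```

Call:
{"api": "move_arm", "payload": {
  "series": [
    [[1.3,-4.7,0,0,0,0,0],[1.3,-4.7,0,0,0,0,0],[1.3,-4.7,0,0,0,0,0],[1.3,-4.7,0,0,0,0,0],[1.3,-4.7,0,0,0,0,0]]
  ]
}}

```text
clock: 1.9
eef_pos: [0.4274, -0.1995, 0.2336]
tool_rot: [-0.024, 1.0, 0.002, 0.007]
ft_force: [1.9, 0.2, 0.4]
grip_width: -0.0
```

Call:
{"api": "move_arm", "payload": {
  "series": [
    [[0.8,-4.3,0,0,0,0,0],[0.4,0,-4,0,0,0,0],[0,0,-4,0,0,0,0],[0,0,-4,0,0,0,0],[0,0,-4,0,0,0,0]]
  ]
}}

```text
clock: 2.4
eef_pos: [0.4464, -0.2569, 0.0759]
tool_rot: [-0.018, 1.0, -0.004, 0.017]
ft_force: [0.3, -0.6, -0.3]
grip_width: 0.0001
```

```bash
python3 - <<'E'
from workcell import bot
import cv2
print(bot.get_obs()['eef_pos'],bot.get_obs()['joint_pos'])
a=bot.camera("scene")[0]; b=bot.camera("wrist")[0]
cv2.imwrite("pics/s1.png",cv2.resize(a[80:400,60:480],None,fx=1.8,fy=1.8)[:,:,::-1]); cv2.imwrite("pics/w1.png",b[:,:,::-1])
E
```

```text
[ 0.44643396 -0.25692586  0.07593648] [-0.52800292  0.36902867 -0.24876277  0.91978162  0.00982276 -0.56318506]
```

View pics/s1.png

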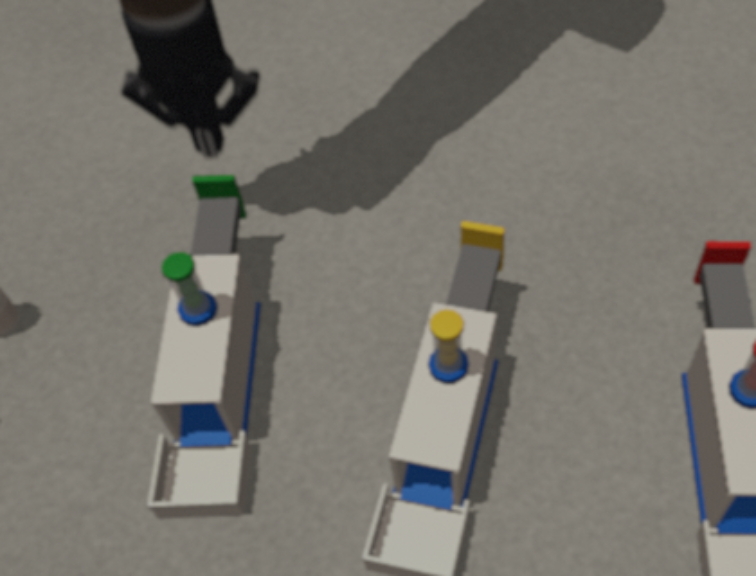

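View pics/w1.png

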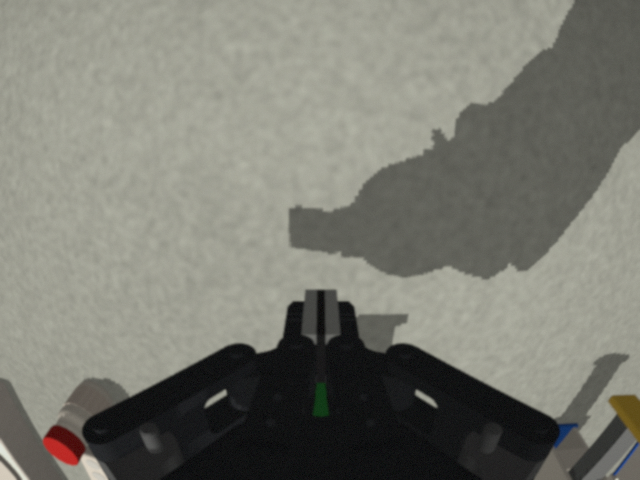

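The scene view shows the shut fingertips at about (207,150), just behind the green paddle at (217,190). They sit slightly too far toward -y, so I correct that and then approach.

Call:
{"api": "move_arm", "payload": {
  "series": [
    [[0,1.4,0,0,0,0,0],[1,0,-0.3,0,0,0,0],[1,0.1,0,0,0,0,0],[1,0.1,0,0,0,0,0],[0,0,0,0,0,0,0]]
  ]
}}

```text
clock: 3.0
eef_pos: [0.4797, -0.2378, 0.0768]
tool_rot: [-0.019, 1.0, -0.004, 0.017]
ft_force: [-0.7, -0.4, 0.6]
grip_width: -0.0001
```

Call:
{"api": "move_arm", "payload": {
  "series": [
    [[0.8,-0.1,0,0,0,0,0],[0.8,0,0,0,0,0,0],[0.8,0,0,0,0,0,0],[0.8,0,0,0,0,0,0],[0.8,0,0,0,0,0,0]]
  ]
}}

```text
clock: 3.5
eef_pos: [0.5133, -0.2375, 0.0768]
tool_rot: [-0.018, 1.0, -0.002, 0.008]
ft_force: [-7.6, 0.4, 4.9]
grip_width: 0.0003
```

Call:
{"api": "move_arm", "payload": {
  "series": [
    [[0.7,0,0,0,0,0,0],[0.6,0,0,0,0,0,0],[0.5,0,0,0,0,0,0],[0.5,0,0,0,0,0,0],[0.4,0,0,0,0,0,0]]
  ]
}}

```text
clock: 4.0
eef_pos: [0.5278, -0.2367, 0.0762]
tool_rot: [-0.016, 1.0, -0.001, -0.007]
ft_force: [-8.2, 1.4, 7.2]
grip_width: 0.0002
```

Call:
{"api": "move_arm", "payload": {
  "series": [
    [[0.5,0,0,0,0,0,0],[0.5,0,0,0,0,0,0],[0.5,0,0,0,0,0,0],[0.5,0,0,0,0,0,0],[0.5,0,0,0,0,0,0]]
  ]
}}

```text
clock: 4.5
eef_pos: [0.5268, -0.2365, 0.0768]
tool_rot: [-0.012, 0.999, 0.001, -0.035]
ft_force: [-14.8, 0.7, 9.8]
grip_width: 0.0
```

The TCP stopped advancing while the force rose to 14.8 N, above the 9 N spring, so it looks like the hard stop. I look before releasing.

```bash
python3 - <<'E'
from workcell import bot
from h import *
p,d=bot.camera("scene"); o=bot.get_obs(); print(o['eef_pos'],o['ft_force'])
cv2.imwrite("pics/s2.png",cv2.resize(p[80:400,60:480],None,fx=1.8,fy=1.8)[:,:,::-1])
P=cloud(d,bot.camera_info("scene"));hsv=cv2.cvtColor(p,cv2.COLOR_RGB2HSV)
g=(hsv[...,0]>45)&(hsv[...,0]<80)&(hsv[...,1]>100)&(P[...,1]<-.15)&(P[...,1]>-.33)&(P[...,0]>.4)
q=P[g&(P[...,2]>.095)&(P[...,2]<.12)&(P[...,0]<.6)];print(len(q),q.mean(0),cv2.minAreaRect(q[:,:2].astype(np.float32)*1000))
b=P[g&(P[...,0]>.68)];print("bead",len(b),b.mean(0) if len(b) else '')
E
```

```text
[ 0.52679231 -0.23654034  0.07675925] [-15.62467288   0.090032    11.39844878]
153 [ 0.54540339 -0.23721116  0.10137127] ((542.2141723632812, -238.5263671875), (15.479728698730469, 37.10965347290039), 6.918493270874023)
bead 24 [ 0.77727444 -0.22515496  0.0176788 ]
```

View pics/s2.png

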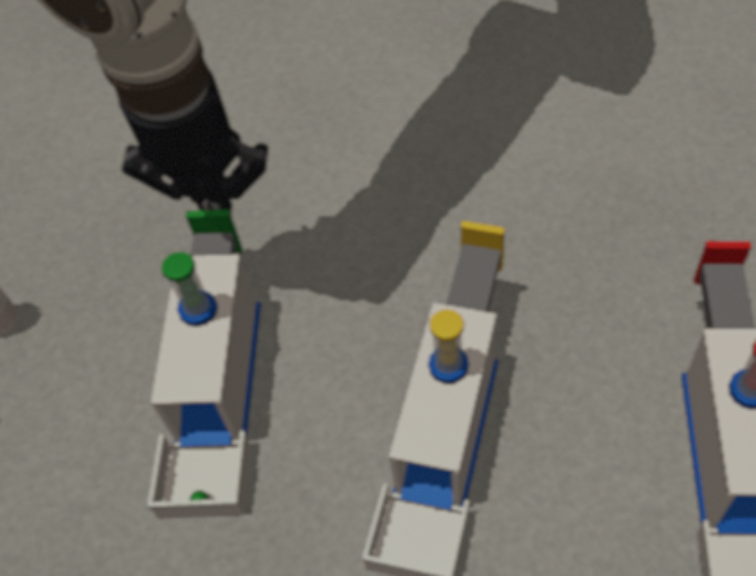

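The green bead lies in the cup at (200,497), and the paddle is about 41 mm in, so it is at the stop. I retract along the axis.

Call:
{"api": "move_arm", "payload": {
  "series": [
    [[-1.5,0,0,0,0,0,0],[-2,-0.1,0,0,0,0,0],[-2,-0.1,0,0,0,0,0],[-2,-0.1,0,0,0,0,0],[-2,-0.1,0,0,0,0,0]]
  ]
}}

```text
clock: 5.05
eef_pos: [0.4294, -0.2425, 0.0768]
tool_rot: [-0.011, 0.999, -0.001, -0.037]
ft_force: [-0.0, -1.1, 1.1]
grip_width: -0.0001
```

Call:
{"api": "move_arm", "payload": {
  "series": [
    [[0,0,2,0,0,0,0],[0,0,4,0,0,0,0],[0,0,4,0,0,0,0],[0,0,2,0,0,0,0],[0,0,0,0,0,0,0]]
  ]
}}

```text
clock: 5.55
eef_pos: [0.427, -0.243, 0.2007]
tool_rot: [-0.009, 0.999, -0.0, -0.038]
ft_force: [0.5, -0.9, 0.9]
grip_width: 0.0002
```

```bash
python3 - <<'E'
from workcell import bot
from h import *
p,d=bot.camera("scene"); o=bot.get_obs(); print(o['clock'],o['eef_pos'],o['ft_force'])
cv2.imwrite("pics/s3.png",cv2.resize(p[80:400,60:480],None,fx=1.8,fy=1.8)[:,:,::-1])
P=cloud(d,bot.camera_info("scene"));hsv=cv2.cvtColor(p,cv2.COLOR_RGB2HSV)
g=(hsv[...,0]>45)&(hsv[...,0]<80)&(hsv[...,1]>100)&(P[...,1]<-.15)&(P[...,1]>-.33)&(P[...,0]>.4)
q=P[g&(P[...,2]>.04)&(P[...,2]<.12)&(P[...,0]<.6)];print(len(q),q.mean(0),q.min(0),q.max(0))
b=P[g&(P[...,0]>.68)];print("bead",len(b),b.mean(0) if len(b) else '')
print(bot.find_in("scene","bead_green"))
E
```

```text
5.6 [ 0.42658378 -0.24279606  0.19938668] [ 0.23493014 -0.51374057  0.52302091]
261 [ 0.50477982 -0.23958669  0.09350887] [ 0.49901122 -0.25930616  0.05125087] [ 0.50788954 -0.22173958  0.10652597]
bead 24 [ 0.77716969 -0.22524524  0.017405  ]
[{'at': [0.7774, -0.2249, 0.0203], 'confidence': 0.51}]
```

View pics/s3.png

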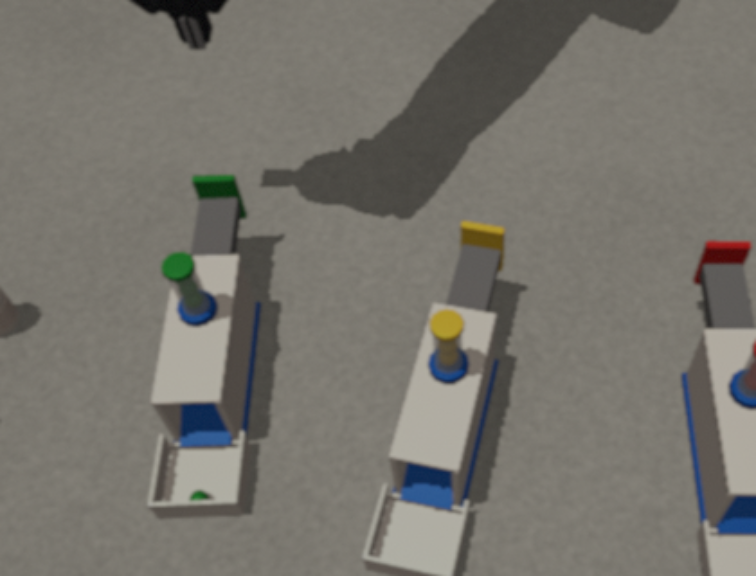

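The paddle is back out (x 0.5048, against 0.5049 at the start), one bead lies still in the cup at (200,497), and the arm is clear of everything.

```bash
python3 -c "
from workcell import bot
print(bot.job_done())"
```

```text
the job is handed in; nothing more can be done
None
```

I pushed the green paddle to its stop once with the shut fingers, then let it spring back. One green bead dropped into the green cup, and I handed the job in at about 5.6 s.

- **Push:** the paddle measured about 41 mm in. The arm stopped advancing while the force rose to about 15 N, above the 9 N spring.
- **Paddle return:** it was back within 1 mm of its starting position in the last picture.
- **Bead:** it did not move between two pictures about 1 s apart. It lies at about (0.777, -0.225), roughly 0.28 m along the push direction, so inside the cup's limits.
- **Other dispensers:** the arm never went near the red or yellow paddles while low, and both look unmoved in the pictures.
- **Arm at hand-in:** it was clear of everything, with near-zero force.

Two readings disagreed, neither with any effect:
- **Paddle position:** the network's first reading was 2–3 cm farther in than my depth measurement. I used the depth measurement, and the contact point fitted it.
- **Tool tilt:** the tool tilted about 4° while pressing against the stop.

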